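# Tension the shaker clamp on a sample pot

### The arm

A 6-joint arm with a two-finger parallel gripper is mounted at the origin on a cart in front of the work surface, level with it; the furniture and walls round the work are solid. World frame = base frame: x ahead of the robot, y to its left, z up, the work surface at z = 0. Lengths are in m, angles in rad, forces in N, time in s.
With the tool pointing down it reaches from about 0.25 to 0.775 m from the base axis. Payload 4 kg.
Tool frame: the origin (TCP) lies on the centre line of the jaws, within the pads' length; the fingertips stand 8 mm ahead of it and the grasp point (between the pads) lies 11 mm behind it; z points along the fingers, y is the direction in which the jaws open and shut (so a half turn about z gives the same grasp; the last joint's range is limited). The gripper opens to 94 mm and grips with 3 to 60 N. Pads are 16 mm wide; open, the fingers measure 119 mm over their backs; the gripper's body (75 mm by 177 mm) begins 78 mm behind the grasp point.
Start: joints at [1.051, 0.087, 1.371, -0, 1.684, -0.103], TCP at [0.223, 0.503, 0.214] pointing down, gripper open.
Joint ranges: [-3.1, 3.1], [-0.76, 2.03], [0.27, 2.55], [-1.08, 4.22], [0.17, 2.65], [-2.57, 2.57]. Speed limits (rad/s): [2.79, 2.79, 3.14, 3.14, 3.14, 3.14].

### API

Orientations are given as [roll, pitch, yaw] about the fixed x, y, z axes, in that order (R = Rz(yaw) Ry(pitch) Rx(roll)).
In Python, from bench import robot, cams, close_job gives the robot as it stands.
- The arm moves only by the tool arm_command, never from a script. Its argument "plan" is one flat list of numbers, 7 for each row, row after row: the shift along the tool's x, y, z in cm, then the turn, a rotation vector about the tool's x, y, z in degrees, then the closure, from 0 (fully open) to 1 (shut). A call has 1 to 8 rows; each row shifts and turns the commanded pose from where the row before left it, along the tool's axes as they then stand; what a row does not reach is not made up. A row lasts 1/8 s, in which the tool goes at most 62.5 mm and 10.7 degrees, less where a joint would pass 70% of its speed; a pose out of reach is approached as far as the arm can. A call with a gripper value outside its range is refused whole. The fingers move at their own pace and stop on an object; the grip force is fixed at half the most. Time passes only in rows, so rows that do not move let the fingers close. It gives the time, the measured TCP pose, the force and the opening at its end, in the units of the state.
- robot.get_obs(): the state, without advancing time (a new reading comes with each control period).
- cams.snapshot(name): name is "side" or "top" or "wrist"; returns a dict with "pixels" (384x512x3 uint8, red, green, blue), "fov_y" (degrees; the focal length in pixels is half the picture's height over the tangent of half this angle, whatever the lens; pixels are square), "cx", "cy" (the principal point, pixels), "k1" (the pictures are not rectified: a ray, as slopes to the right and down, at radius r is drawn at 1 + k1 r^2 times it, then the intrinsics apply), "camera_from_world" (4x4, takes a point from world to camera coordinates); the wrist camera has in their place "tool_from_camera" (4x4, takes a point from camera to tool coordinates, whose origin is the TCP and whose axes are the flange's). Camera axes: x right, y up, looking along -z (the intrinsics and any distortion apply to the point x, -y, -z); pixel columns grow to the right and rows downward; lengths in m; the calibration is good to about 2 mm. A picture is of the moment at which its call begins: read the wrist's pose just before it. There is no depth.
- close_job(): hands the job in, once; it reports no verdict.
The state is a dict: "time": time; "joint_positions": joint angles; "qvel": joint speeds; "joint_torque": joint torques, N m; "tool_pos": TCP position; "ee_rot": TCP orientation; "wrist_force": force on the tool from outside, world axes, zero at the start; "wrist_torque": the same for the moment, N m; "width": finger opening in m.
Only numpy, scipy, OpenCV 4.12 (cv2) and the standard library are available. Lean on these libraries where they do the work, as an engineer would, in place of code of your own. Each camera call takes 0.05 s, during which the arm holds its last target.

### The job

Stand the sample pot with the red lid upright in the shaker clamp, between the V-shaped back stop and the pressure pad, and let go of it. Then wind the tension wheel clockwise until the pad has closed on the pot and the wheel has gone firm, a little over half as hard again to turn as when it runs free, and leave it there: the pot must sit home in the V under that tension, and must not be over-tightened. Leave the other things on the bench where they are.

Things in the scene. Friction and masses are not known exactly. Their poses are not given: they have to be found in the camera images.
- red_pot_mid (a point): the loose sample pot: white, round, 46 mm across the body (48 mm across the lid), 60 mm high, with a red screw lid, 13 mm high, fixed to it; 40 to 80 g. The point is on its axis, 30 mm above its underside. Grip it with the fingers closing along the clamp's x when it goes into the clamp.
- clamp: the shaker clamp, fixed to the bench: aluminium base plate 100 mm (its x) by 260 mm (its y), 12 mm thick, black V stop at its +y end, grey gear housing with the tension wheel at its -y end. Origin at the centre of the plate's underside, z up. Between them a sprung pad with rubber buttons, 40 mm wide, top 43 mm above the bench, rides on a slide towards +y as the wheel is wound.
- seat (a point): point on top of the base plate, 12 mm above the bench, under the pot's axis when the pot is home in the V; 50 mm along the clamp's +y from its origin, same axes. The pad at first stands 17 to 29 mm clear of a seated pot (differs each time, not measured). Set the pot down about 7 mm short of this point (towards the clamp's -y), clear of stop and pad; the pad pushes it home.
- back_stop: the fixed V stop, 120 degrees between its faces, with rubber buttons, opening towards the clamp's -y, 42 mm high above the bench, 56 mm wide. Its origin is under the seat point, at the height of the bench; same axes as the clamp.
- wheel_wing (a point): middle of the blue wing on top of the black tension wheel, on the wheel's upright axis, 82 mm above the bench. The wing is 54 mm long along this point's x, 14 mm thick along its y, 32 mm high (16 mm above and below the point). Under it is the wheel's disc, 74 mm across, top 66 mm above the bench. The point turns with the wheel; a half turn gives the same grip.
- wheel_axis (a point): point of the fixed clamp on the wheel's axis, 66 mm above the bench (level with the top of the disc), 80 mm along the clamp's -y from its origin. Clockwise from above winds the pad towards the pot: first 1.1 to 2.0 rad running free, 1.3 to 2.3 rad in all, so take more than one grip. The wheel stays where it is left.
- wheel_bearing (a point): point on the wheel's axis 12 mm below wheel_axis. Feel: running free the wheel needs a steady 0.36 N m; with the pot home a spring adds 0.9 N m per rad. Set tension: 0.22 N m more than free (0.14 to 0.31 is good: 9 to 21 N on the pot; over 0.42 is over-tight). After a stop, dry friction shifts the reading: compare with free running felt in the same grip after equal small steps.
- orange_pot: bystander: white sample pot with a white lid and an orange band, 54 mm across, 68 mm high, origin under its centre
- green_pot: bystander: white sample pot with a white lid and a green band, 54 mm across, 68 mm high, origin under its centre
- boats: bystander: stack of white square weighing boats, 63 mm wide, 28 mm high, origin under its centre
- beaker: bystander: small glass beaker, 52 mm across, 68 mm high, origin under its centre

How it is judged:
By the outcome, as a careful person would: the job done as asked, in the order asked, and still so for the second after the job is handed in, with the robot touching nothing.
It also fails if it takes over 72 s, if anything falls off the work surface, if the arm or the gripper's body presses on something with over 40 N, if the wrist force passes 120 N, or if a joint passes its speed limit or range.

## Working session

There is one attempt and no reset: what is moved stays moved. The work goes in short steps, Python scripts to look and compute and a tool call to move; the robot and the scene stay as the last step left them, time stands still between calls to the robot, and variables do not carry over. Pictures are saved under pics/ and viewed, and the job is handed in when it is done.

Besides the shell and the picture viewer there is one more tool, called after ">>>" as name(argument=value, ...) on one line, values as JSON. arm_command: Moves the arm, as the interface text tells. Its arguments: {"type":"object","properties":{"plan":{"type":"array","items":{"type":"number"}}},"required":["plan"]}

```bash
ls; mkdir -p pics
python3 - <<'E'
from bench import robot,cams
import cv2,json
o=robot.get_obs()
for k,v in o.items(): print(k,v)
for n in("side","top","wrist"):
    s=cams.snapshot(n)
    cv2.imwrite(f"pics/{n}0.png",s["pixels"][:,:,::-1])
    print(n,{k:(v.tolist() if hasattr(v,'tolist') else v) for k,v in s.items() if k!="pixels"})
E
```

```text
pics
time 0.0
joint_positions [ 1.05090472e+00  8.79493846e-02  1.37225799e+00 -1.87998616e-06
  1.68360915e+00 -1.03099150e-01]
qvel [ 2.95980888e-04 -1.34128861e-03 -3.34020200e-04 -3.53725226e-04
  1.01636435e-03  2.71565359e-06]
joint_torque [ 8.88574887e-04 -3.40179527e+01 -3.02427506e+01  7.19340937e-02
  3.29818495e-02 -1.72871050e-04]
tool_pos [0.22239086 0.5024424  0.21230535]
ee_rot [-3.13938040e+00 -2.27014057e-04  2.72479973e+00]
wrist_force [ 1.3253776  -0.29496632  0.03184117]
wrist_torque [-0.09222404 -0.01251651 -0.01264109]
width 0.09411114607847404
side {'fov_y': 53.21450706539054, 'cx': 254.6756469454333, 'cy': 191.7230940886434, 'k1': -0.09368277212088921, 'camera_from_world': [[-0.9963385319869242, 0.08519482727074079, -0.007167362447188343, 0.5758746976795568], [-0.050859156941650635, -0.5232222030769941, 0.8506773021319198, -0.047713970774745436], [0.06872318264839944, 0.8479271004122735, 0.5256393788074759, -1.3869679929297227], [0.0, 0.0, 0.0, 1.0]]}
top {'fov_y': 57.98954947758061, 'cx': 258.34377725140615, 'cy': 189.4497297480651, 'k1': -0.10598987839037766, 'camera_from_world': [[-0.021231112885718995, -0.9997606783967277, -0.005275014440654189, -0.00355860259159329], [0.9925615519789438, -0.02171028895265682, 0.1197924408581048, -0.5868463551368718], [-0.11987829402683471, -0.0026924496852128266, 0.992784944152513, -1.081859129756281], [0.0, 0.0, 0.0, 1.0]]}
wrist {'fov_y': 68.40457877677393, 'cx': 254.76910648159358, 'cy': 189.14102305891066, 'k1': -0.059254368228695946, 'tool_from_camera': [[-2.7010263786363396e-05, 0.967294415080942, 0.2536562907236139, 0.07197250052524133], [0.9999996221963903, -0.00019425907250111374, 0.0008472723813703145, 0.0008026581852697001], [0.0008688368783218615, 0.2536562177764024, -0.967294044386632, -0.17179808282546835], [0.0, 0.0, 0.0, 1.0]]}
```

View pics/side0.png

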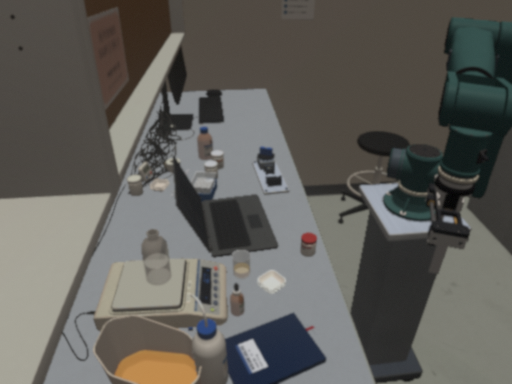

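View pics/top0.png

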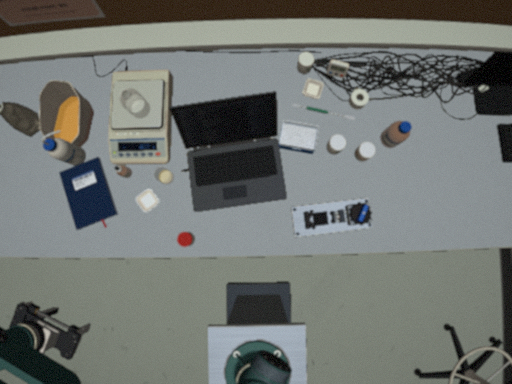

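View pics/wrist0.png

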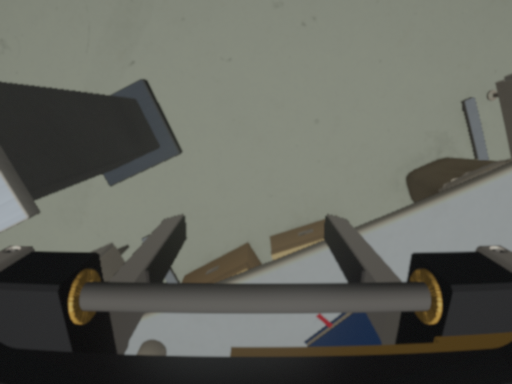

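The top view shows the red lid at about (186,239), the clamp around (332,217) with its blue wing at (361,212), and the V end at the left (308,218). The side view shows the pot at (309,243) and the clamp at (270,175). Next I'll measure them.

```bash
cat > h.py <<'E'
import numpy as np,cv2
from bench import robot,cams
from scipy.spatial.transform import Rotation as R
def K(s):
    h=s["pixels"].shape[0]; f=h/2/np.tan(np.radians(s["fov_y"])/2); return f
def pose(o=None):
    o=o or robot.get_obs(); T=np.eye(4); T[:3,:3]=R.from_euler('xyz',o["ee_rot"]).as_matrix(); T[:3,3]=o["tool_pos"]; return T
def wfc(s,T=None):
    if "camera_from_world" in s: return np.linalg.inv(np.array(s["camera_from_world"]))
    return T@np.array(s["tool_from_camera"])
def ray(s,uv,T=None):
    f=K(s); d=np.array([s["k1"],0,0,0,0.]); 
    M=np.array([[f,0,s["cx"]],[0,f,s["cy"]],[0,0,1]])
    p=cv2.undistortPoints(np.array(uv,float).reshape(-1,1,2),M,d)[:,0]
    W=wfc(s,T); v=np.c_[p[:,0],-p[:,1],-np.ones(len(p))]@W[:3,:3].T
    return W[:3,3],v
def onz(s,uv,z,T=None):
    c,v=ray(s,uv,T); return c+v*((z-c[2])/v[:,2])[:,None]
def proj(s,P,T=None):
    W=np.linalg.inv(wfc(s,T)); P=np.atleast_2d(P)@W[:3,:3].T+W[:3,3]
    x=P[:,0]/-P[:,2]; y=-P[:,1]/-P[:,2]; r=1+s["k1"]*(x*x+y*y); f=K(s)
    return np.c_[s["cx"]+f*x*r,s["cy"]+f*y*r]
def tri(rs):
    A=0;b=0
    for c,v in rs:
        v=v[0]/np.linalg.norm(v[0]);Q=np.eye(3)-np.outer(v,v);A=A+Q;b=b+Q@c
    return np.linalg.solve(A,b)
def snap(n,name,crop=None,sc=1):
    T=pose(); s=cams.snapshot(n); im=s["pixels"][:,:,::-1]
    if crop: x0,y0,x1,y1=crop; im=im[y0:y1,x0:x1]
    if sc!=1: im=cv2.resize(im,None,fx=sc,fy=sc,interpolation=cv2.INTER_CUBIC)
    cv2.imwrite(f"pics/{name}.png",im); return s,T
def blobs(s,lo,hi,amin=20):
    hsv=cv2.cvtColor(s["pixels"],cv2.COLOR_RGB2HSV); m=cv2.inRange(hsv,np.array(lo),np.array(hi))
    n,l,st,c=cv2.connectedComponentsWithStats(m); return [(st[i].tolist(),c[i].round(1).tolist()) for i in range(1,n) if st[i,4]>=amin],l
E
python3 - <<'E'
from h import *
s,_=snap("top","topcrop",(280,190,380,245),8)
a,_=snap("side","sidecrop",(240,140,330,260),5)
for n,q in(("top",s),("side",a)):
    print(n,"red",blobs(q,(0,130,60),(8,255,255))[0],blobs(q,(170,130,60),(180,255,255))[0],"blue",blobs(q,(105,150,60),(125,255,255))[0])
E
```

```text
top red [([178, 233, 14, 13, 152], [184.6, 238.8])] [] blue [([400, 122, 11, 11, 85], [404.7, 126.8]), ([44, 139, 11, 11, 82], [49.5, 144.3]), ([68, 160, 47, 66, 856], [91.7, 196.9]), ([63, 171, 11, 18, 62], [67.4, 177.9]), ([358, 205, 10, 17, 82], [362.3, 213.2])]
side red [([302, 234, 14, 9, 105], [308.6, 238.1])] [] blue [([198, 321, 17, 13, 133], [206.1, 327.5])]
```

View pics/topcrop.png

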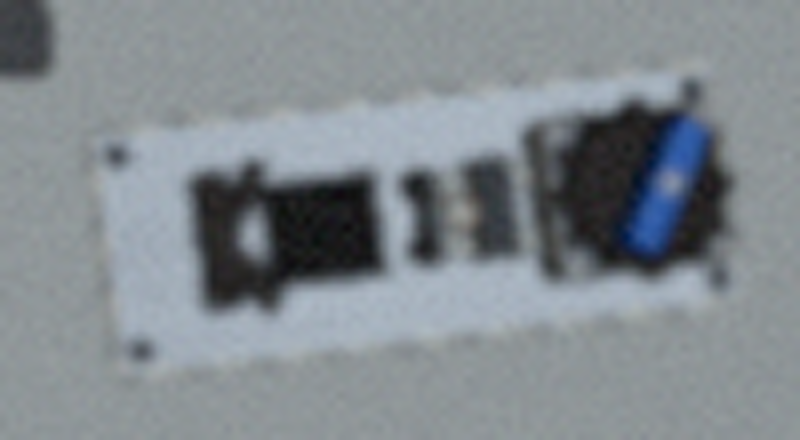

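View pics/sidecrop.png

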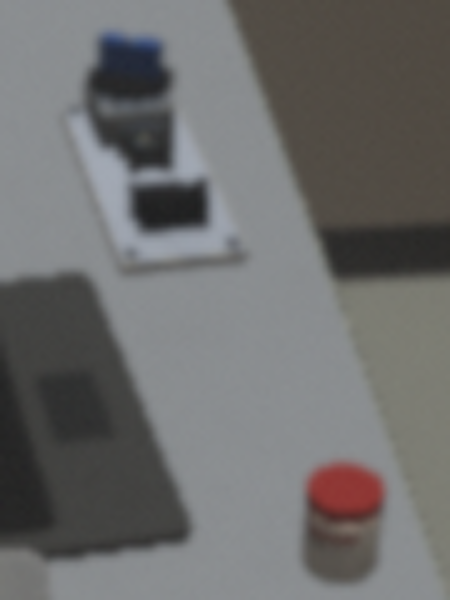

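The crops show the plate with four bolts, the V at left opening right, the dark bed square, the pad, and the wing at about (668,185) in the crop.

Run:
```python
from h import *
s,_=snap("top","t2"); a,_=snap("side","s2")
c=lambda p:[(280-.5+(x+.5)/8,190-.5+(y+.5)/8) for x,y in p]
B=onz(s,c([(115,155),(141,350),(692,88),(717,278)]),.012)
print("bolts",B.round(4).tolist(),"ctr",B.mean(0)); 
for i,j in((0,1),(2,3),(0,2),(1,3)): print(np.linalg.norm(B[i]-B[j]))
y=B[:2].mean(0)-B[2:].mean(0); y/=np.linalg.norm(y); x=(B[0]+B[2]-B[1]-B[3]);x/=np.linalg.norm(x);
print("y",y,"x",x, "yaw from y",np.degrees(np.arctan2(-y[0],y[1])),"from x",np.degrees(np.arctan2(x[1],x[0])))
W=onz(s,c([(668,183)]),.098); print("wing top",W); 
We=onz(s,c([(690,120),(643,255)]),.098);d=We[0]-We[1];print("wing ends",We,np.linalg.norm(d),np.degrees(np.arctan2(d[1],d[0])))
ctr=B.mean(0); 
for nm,dd in(("V",.05),("wheel",-.08)): print(nm,(ctr+y*dd).round(4))
# plate corners via mask
hsv=cv2.cvtColor(s["pixels"],cv2.COLOR_RGB2HSV)[190:245,280:380]; print(hsv[10,20],hsv[45,60],hsv[3,50])
print("pot top view z=.06",onz(s,[(184.9,239)],.06)); print("pot side z=.06",onz(a,[(308.6,238.1)],.057))
print("tri",tri([ray(s,[(184.9,239)]),ray(a,[(308.6,238.1)])]))
```

```text
bolts [[0.5227, -0.1312, 0.012], [0.4431, -0.1393, 0.012], [0.5446, -0.3717, 0.012], [0.4661, -0.3779, 0.012]] ctr [ 0.49411897 -0.25504884  0.012     ]
0.07996837238276165
0.07878228458226387
0.24145486473992214
0.2397098421842851
y [-0.09338122  0.99563043  0.        ] x [0.99593044 0.09012523 0.        ] yaw from y 5.3581564901954755 from x 5.170811774171405
wing top [[ 0.50161161 -0.33360897  0.098     ]]
wing ends [[ 0.52541248 -0.34346132  0.098     ]
 [ 0.4745649  -0.32252349  0.098     ]] 0.0549897165998367 -22.38069996451095
V [ 0.4894 -0.2053  0.012 ]
wheel [ 0.5016 -0.3347  0.012 ]
[ 99  17 151] [ 96  16 155] [ 98  18 154]
pot top view z=.06 [[0.43277489 0.21643708 0.06      ]]
pot side z=.06 [[0.43546641 0.22314257 0.057     ]]
tri [0.43334179 0.21788047 0.05263302]
```

```bash
cat >> h.py <<'E'
def plan(target,yawdeg,n,g,T=None):
    """rows to take TCP to target with tool down at yaw, in n rows"""
    T=pose() if T is None else T
    Rg=R.from_euler('xyz',[np.pi,0,np.radians(yawdeg)]); R0=R.from_matrix(T[:3,:3])
    rv=(R0.inv()*Rg).as_rotvec()/n; p=T[:3,3]; d=(np.array(target)-p)/n; q=R0; out=[]
    for i in range(n):
        out.append(np.r_[q.inv().apply(d)*100,np.degrees(rv),g].round(2).tolist()); q=q*R.from_rotvec(rv)
    for r in out: print(r)
    return out
E
python3 -c "
from h import *
plan([.433,.217,.2],95.3,7,0)"
```

```text
[-4.4, -2.52, 0.19, -0.0, 0.0, 8.69, 0.0]
[-4.73, -1.82, 0.19, -0.0, 0.0, 8.69, 0.0]
[-4.95, -1.09, 0.19, -0.0, 0.0, 8.69, 0.0]
[-5.06, -0.33, 0.19, -0.0, 0.0, 8.69, 0.0]
[-5.05, 0.44, 0.19, -0.0, 0.0, 8.69, 0.0]
[-4.93, 1.2, 0.19, -0.0, 0.0, 8.69, 0.0]
[-4.69, 1.93, 0.19, -0.0, 0.0, 8.69, 0.0]
```

>>> arm_command(plan=[-4.4, -2.5, 0.2, 0, 0, 8.7, 0, -4.7, -1.8, 0.2, 0, 0, 8.7, 0, -4.95, -1.1, 0.2, 0, 0, 8.7, 0, -5.05, -0.3, 0.2, 0, 0, 8.7, 0, -5.05, 0.45, 0.2, 0, 0, 8.7, 0, -4.9, 1.2, 0.2, 0, 0, 8.7, 0, -4.7, 1.9, 0.2, 0, 0, 8.7, 0, 0, 0, 0, 0, 0, 0, 0])

```text
time: 1.35
tool_pos: [0.434, 0.2152, 0.1992]
ee_rot: [-3.141, 0.001, 1.656]
wrist_force: [0.6, 1.2, 0.1]
width: 0.0939
```

```bash
python3 -c "
from h import *
o=robot.get_obs();print(o['tool_pos'],np.degrees(o['ee_rot']),o['wrist_force'],o['wrist_torque'])
s,T=snap('wrist','w1');
b,l=blobs(s,(0,130,60),(8,255,255));print(b)
m=(l==1+np.argmax([x[0][4] for x in b])) if b else 0
k=[x for x in b if x[0][4]>300]
for x in k: print(onz(s,[x[1]],.06,T))
"
```

```text
[0.43399665 0.21520244 0.19916465] [-1.79986397e+02  4.16890915e-02  9.48991765e+01] [0.55305236 1.16501589 0.09339101] [-0.02844133  0.01449742 -0.00049231]
[([493, 114, 10, 13, 95], [497.5, 120.2]), ([237, 158, 38, 39, 1197], [255.5, 177.3])]
[[0.43594861 0.22076927 0.06      ]]
```

View pics/w1.png

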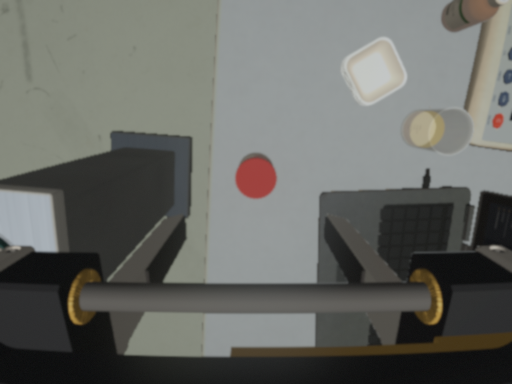

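The wrist view shows the red lid at (256,177), about 48 mm across at lid height. All views put the pot at about (0.435, 0.220), and there is free room on both sides for the fingers.

```bash
python3 -c "
from h import *
plan([.4355,.2200,.014],95.3,5,0)"
```

```text
[0.06, 0.06, 3.71, -0.01, -0.0, -0.04, 0.0]
[0.06, 0.06, 3.71, -0.01, -0.0, -0.04, 0.0]
[0.06, 0.06, 3.71, -0.01, -0.0, -0.04, 0.0]
[0.06, 0.06, 3.71, -0.01, -0.0, -0.04, 0.0]
[0.06, 0.05, 3.71, -0.01, -0.0, -0.04, 0.0]
```

>>> arm_command(plan=[0.3, 0.3, 3.5, 0, 0, -0.2, 0, 0, 0, 4.5, 0, 0, 0, 0, 0, 0, 4.5, 0, 0, 0, 0, 0, 0, 3.5, 0, 0, 0, 0, 0.15, 0, 2.5, 0, 0, 0, 0, 0, 0, 0, 0, 0, 0, 0])

```text
time: 2.15
tool_pos: [0.4325, 0.2231, 0.0124]
ee_rot: [-3.136, 0.001, 1.668]
wrist_force: [0.1, -0.5, 0.2]
width: 0.0938
```

>>> arm_command(plan=[0, 0, 0, 0, 0, 0, 0.8, 0, 0, 0, 0, 0, 0, 0.8, 0, 0, 0, 0, 0, 0, 0.8, 0, 0, 0, 0, 0, 0, 0.8])

```text
time: 2.65
tool_pos: [0.4356, 0.2226, 0.0151]
ee_rot: [3.14, -0.0, 1.665]
wrist_force: [0.2, 0.4, -0.5]
width: 0.0572
```

>>> arm_command(plan=[0, 0, 0, 0, 0, 0, 0.8, 0, 0, 0, 0, 0, 0, 0.8, 0, 0, 0, 0, 0, 0, 0.8, 0, 0, 0, 0, 0, 0, 0.8])

```text
time: 3.15
tool_pos: [0.4352, 0.2225, 0.0147]
ee_rot: [3.142, -0.0, 1.665]
wrist_force: [-1.6, -0.1, 2.3]
width: 0.047
```

```bash
python3 -c "
from h import *
print(robot.get_obs())
s,T=snap('side','s3',(250,180,370,270),6)
"
```

```text
{'time': 3.15, 'joint_positions': array([ 3.56650466e-01,  8.27897634e-02,  1.78545112e+00, -1.15550712e-05,
        1.27326930e+00,  2.62075797e-01]), 'qvel': array([ 0.00054871, -0.00205453,  0.00147835, -0.0005621 ,  0.00066452,
        0.00112688]), 'joint_torque': array([-4.35970025e-02, -2.92831331e+01, -2.62853605e+01,  9.84085375e-02,
       -3.23437862e-01, -9.07788490e-03]), 'tool_pos': array([0.43518698, 0.22254041, 0.01466865]), 'ee_rot': array([ 3.14151014e+00, -1.06953272e-05,  1.66537438e+00]), 'wrist_force': array([-1.55247633, -0.12420795,  2.3221781 ]), 'wrist_torque': array([-0.1414067 ,  0.24569536,  0.01537912]), 'width': 0.04700624251977538}
```

View pics/s3.png

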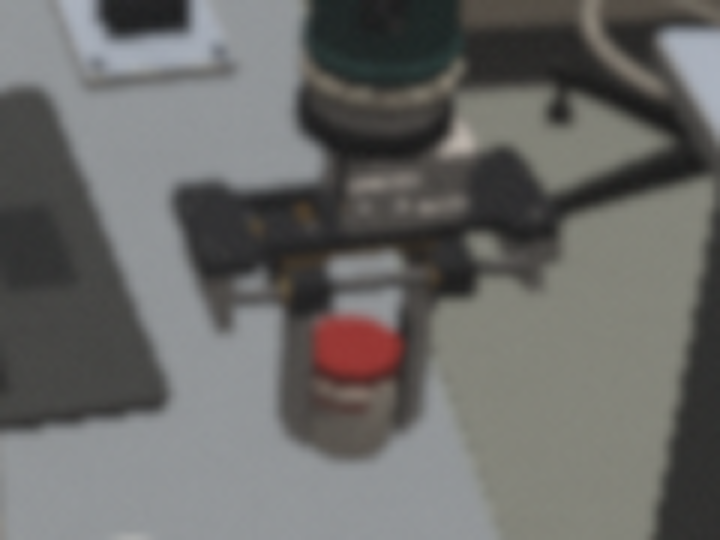

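>>> arm_command(plan=[0, 0, -1.5, 0, 0, 0, 0.8, 0, 0, -4, 0, 0, 0, 0.8, 0, 0, -4, 0, 0, 0, 0.8, 0, 0, -4, 0, 0, 0, 0.8, 0, 0, 0, 0, 0, 0, 0.8, 0, 0, 0, 0, 0, 0, 0.8])

```text
time: 3.95
tool_pos: [0.4347, 0.2223, 0.1487]
ee_rot: [-3.14, 0.0, 1.665]
wrist_force: [0.4, -0.5, -1.0]
width: 0.0472
```

```bash
python3 -c "
from h import *
o=robot.get_obs();print(o)
s,T=snap('wrist','w4')
b,l=blobs(s,(0,130,60),(8,255,255));print(b)
plan([.490,-.2123+.005,.15],95.3,9,.8)
"
```

```text
{'time': 3.95, 'joint_positions': array([ 3.56633456e-01, -2.78197188e-02,  1.61749088e+00,  2.62980400e-05,
        1.55307048e+00,  2.61994267e-01]), 'qvel': array([-5.38203558e-04,  1.89051665e-02,  2.96597746e-02, -8.84120757e-04,
        2.38242274e-03,  9.20666414e-05]), 'joint_torque': array([ 1.00683307e-02, -3.00442743e+01, -3.12723327e+01,  7.73677952e-02,
       -3.99301958e-02,  9.68564600e-04]), 'tool_pos': array([0.43465099, 0.22234556, 0.14867634]), 'ee_rot': array([-3.14047606e+00,  2.72201891e-04,  1.66543519e+00]), 'wrist_force': array([ 0.42063741, -0.5455852 , -1.03150247]), 'wrist_torque': array([-0.10081207,  0.07096471, -0.01953933]), 'width': 0.04721218771846951}
[([207, 223, 96, 62, 4693], [254.7, 257.4])]
[-4.81, 0.17, -0.02, -0.02, 0.0, 0.01, 0.8]
[-4.81, 0.17, -0.02, -0.02, 0.0, 0.01, 0.8]
[-4.81, 0.17, -0.02, -0.02, 0.0, 0.01, 0.8]
[-4.81, 0.17, -0.02, -0.02, 0.0, 0.01, 0.8]
[-4.81, 0.17, -0.02, -0.02, 0.0, 0.01, 0.8]
[-4.81, 0.17, -0.02, -0.02, 0.0, 0.01, 0.8]
[-4.81, 0.17, -0.02, -0.02, 0.0, 0.01, 0.8]
[-4.81, 0.17, -0.02, -0.02, 0.0, 0.01, 0.8]
[-4.81, 0.18, -0.02, -0.02, 0.0, 0.01, 0.8]
```

View pics/w4.png

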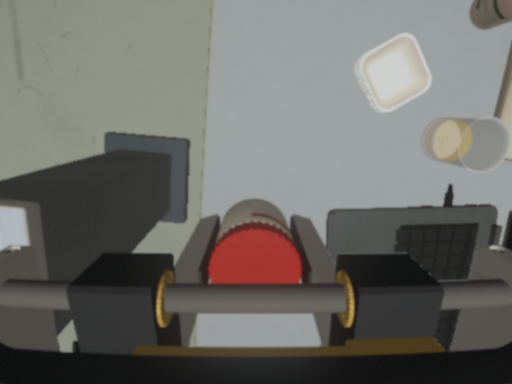

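```bash
python3 -c "
import cv2,numpy as np
from h import *
s=cams.snapshot('wrist');T=pose()
b,l=blobs(s,(0,130,60),(8,255,255));m=l==1+int(np.argmax([x[0][4] for x in b]))
im=s['pixels'].astype(int)
print([(int(r),int(np.where(m[r])[0].min()),int(np.where(m[r])[0].max())) for r in range(222,286,3) if m[r].any()])
print([im[r,255].tolist() for r in range(212,240,2)])
W=np.linalg.inv(T)
for r in (228,232,236,262,264,266,268,284):
  p=onz(s,[(208,r),(302,r)],T[2,3]+.0455,T); print(r,((p@W[:3,:3].T)+W[:3,3]).round(4).tolist())
"
```

```text
[(225, 242, 266), (228, 235, 274), (231, 230, 280), (234, 225, 284), (237, 223, 287), (240, 219, 291), (243, 218, 293), (246, 214, 295), (249, 213, 296), (252, 211, 298), (255, 210, 299), (258, 209, 300), (261, 208, 301), (264, 208, 301), (267, 207, 302), (270, 207, 302), (273, 208, 302), (276, 208, 302), (279, 211, 298), (282, 211, 298)]
[[103, 92, 84], [94, 62, 58], [106, 87, 79], [119, 111, 100], [138, 127, 115], [114, 89, 80], [87, 46, 43], [87, 44, 41], [101, 45, 42], [149, 54, 48], [164, 56, 49], [166, 58, 52], [166, 57, 51], [166, 57, 51]]
228 [[0.0209, -0.0208, -0.0454], [0.021, 0.0244, -0.0456]]
232 [[0.0188, -0.0209, -0.0454], [0.0189, 0.0245, -0.0456]]
236 [[0.0167, -0.021, -0.0454], [0.0168, 0.0246, -0.0456]]
262 [[0.0026, -0.0217, -0.0454], [0.0027, 0.0252, -0.0456]]
264 [[0.0015, -0.0217, -0.0454], [0.0016, 0.0253, -0.0456]]
266 [[0.0004, -0.0218, -0.0454], [0.0005, 0.0253, -0.0456]]
268 [[-0.0008, -0.0218, -0.0454], [-0.0007, 0.0254, -0.0456]]
284 [[-0.01, -0.0223, -0.0454], [-0.0099, 0.0258, -0.0456]]
```

>>> arm_command(plan=[-4.8, 0.2, 0, 0, 0, 0, 0.8, -4.8, 0.2, 0, 0, 0, 0, 0.8, -4.8, 0.2, 0, 0, 0, 0, 0.8, -4.8, 0.2, 0, 0, 0, 0, 0.8, -4.8, 0.2, 0, 0, 0, 0, 0.8, -4.8, 0.2, 0, 0, 0, 0, 0.8, -4.8, 0.2, 0, 0, 0, 0, 0.8, -4.8, 0.2, 0, 0, 0, 0, 0.8])

```text
time: 5.05
tool_pos: [0.4864, -0.1594, 0.1474]
ee_rot: [-3.139, -0.002, 1.665]
wrist_force: [-0.4, 1.0, -0.9]
width: 0.0471
```

>>> arm_command(plan=[-4.8, 0.1, 0, 0, 0, 0, 0.8, 0, 0, 0, 0, 0, 0, 0.8, 0, 0, 0, 0, 0, 0, 0.8])

```text
time: 5.42
tool_pos: [0.4921, -0.2052, 0.1478]
ee_rot: [-3.139, -0.003, 1.665]
wrist_force: [0.2, -0.3, -0.3]
width: 0.0469
```

```bash
python3 -c "
from h import *
o=robot.get_obs();print(o)
s,T=snap('wrist','w5')
s,T=snap('top','t5',(280,170,400,245),6)
"
```

```text
{'time': 5.425, 'joint_positions': array([-5.01855906e-01,  7.45507729e-02,  1.51465102e+00,  7.19082886e-04,
        1.55581831e+00, -5.96099421e-01]), 'qvel': array([ 0.0246455 , -0.01750068,  0.00082344,  0.00027954,  0.00011881,
       -0.0005381 ]), 'joint_torque': array([-7.18706399e-01, -3.28502548e+01, -3.01653278e+01, -6.16363730e-03,
        3.10288905e-02, -1.17822536e-03]), 'tool_pos': array([ 0.49210645, -0.20518413,  0.14783847]), 'ee_rot': array([-3.13915996e+00, -2.51919873e-03,  1.66502477e+00]), 'wrist_force': array([ 0.22718797, -0.31508528, -0.31098611]), 'wrist_torque': array([-0.00641743,  0.03171461,  0.03284761]), 'width': 0.04692589130758647}
```

View pics/w5.png

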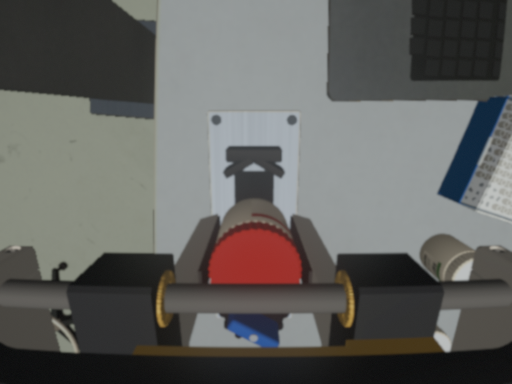

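The wrist view shows the plate end with bolts at (216,119) and (292,119), the V block at columns 225–283 and rows 147–178, and the pot still upright in the jaws.

```bash
python3 -c "
from h import *
im=cv2.imread('pics/w5.png'); cv2.imwrite('pics/w5c.png',cv2.resize(im[90:220,190:320],None,fx=5,fy=5,interpolation=cv2.INTER_CUBIC))
T=pose();s=cams.snapshot('wrist')
g=cv2.cvtColor(s['pixels'],cv2.COLOR_RGB2GRAY)
c=[]
for x,y in((216,119),(292,119)):
  w=255-g[y-8:y+9,x-7:x+8].astype(float); w=np.clip(w-w.max()+40,0,None); Y,X=np.mgrid[y-8:y+9,x-7:x+8]; c.append(((w*X).sum()/w.sum(),(w*Y).sum()/w.sum()))
print(c)
B=onz(s,c,.012,T);print(B,np.linalg.norm(B[0]-B[1]))
x=B[1]-B[0];x/=np.linalg.norm(x);print('yaw',np.degrees(np.arctan2(x[1],x[0])))
y=np.array([-x[1],x[0],0]);print('seat',B.mean(0)-.07*y, 'with bias fix',B.mean(0)-.07*y-.0018*x)
V=onz(s,[(226,150),(282,150)],.042,T);print('V',V,np.linalg.norm(V[0]-V[1]),V.mean(0))
"
```

```text
[(np.float64(215.42363545317977), np.float64(119.78868302453681)), (np.float64(290.94372294372295), np.float64(119.98220298220298))]
[[ 0.44561825 -0.13987769  0.012     ]
 [ 0.52575765 -0.13238147  0.012     ]] 0.08048923391631177
yaw 5.34388027318922
seat [ 0.49220727 -0.20582534  0.012     ] with bias fix [ 0.49041509 -0.20599298  0.012     ]
V [[ 0.46193418 -0.16713328  0.042     ]
 [ 0.51686074 -0.16184205  0.042     ]] 0.05518083316136584 [ 0.48939746 -0.16448767  0.042     ]
```

View pics/w5c.png

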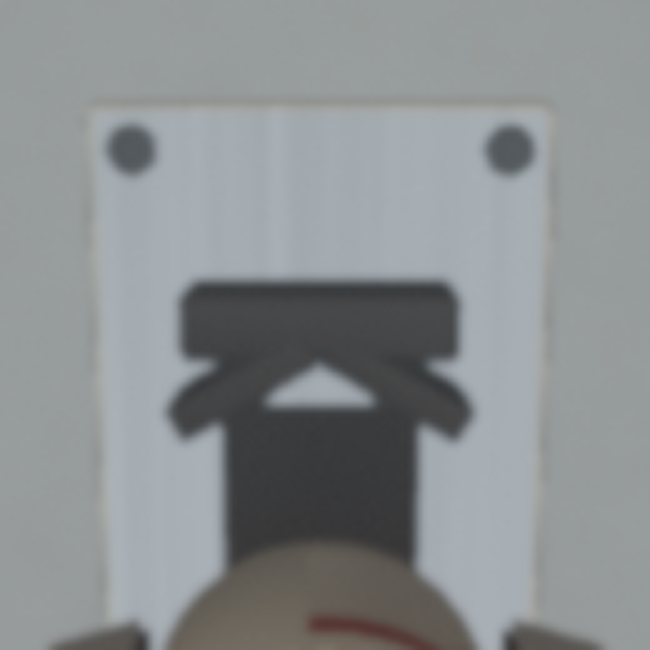

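View pics/t5.png

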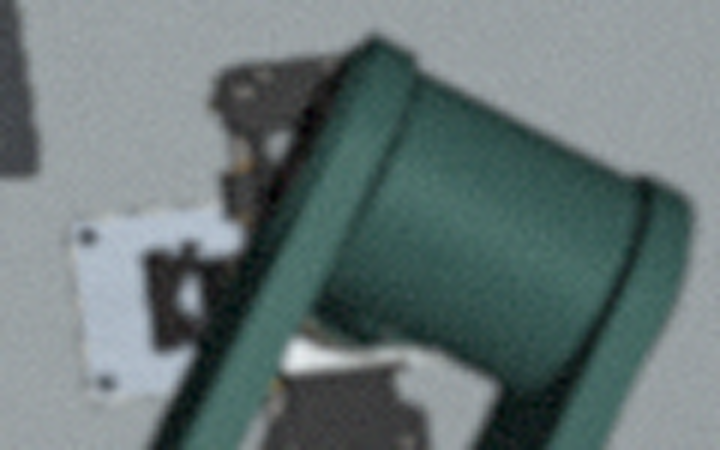

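>>> arm_command(plan=[-0.45, -0.15, 1, 0, 0, 0, 0.8, 0, 0, 2.5, 0, 0, 0, 0.8, 0, 0, 3, 0, 0, 0, 0.8, 0, 0, 2.5, 0, 0, 0, 0.8, 0, 0, 1.5, 0, 0, 0, 0.8, 0, 0, 0.7, 0, 0, 0, 0.8, 0, 0, 0, 0, 0, 0, 0.8, 0, 0, 0, 0, 0, 0, 0.8])

```text
time: 6.58
tool_pos: [0.4926, -0.2109, 0.0386]
ee_rot: [3.14, 0.001, 1.665]
wrist_force: [0.1, 0.1, -1.2]
width: 0.0469
```

```bash
python3 -c "
from h import *
o=robot.get_obs();print(o)
s,T=snap('wrist','w6')
s,T=snap('side','s6',(225,120,325,220),6)
"
```

```text
{'time': 6.575, 'joint_positions': array([-5.10481789e-01,  1.56005510e-01,  1.65108647e+00,  1.16769515e-04,
        1.33229532e+00, -6.05170009e-01]), 'qvel': array([-0.00094354, -0.00308064, -0.00336554,  0.00015232, -0.00058443,
        0.00068287]), 'joint_torque': array([ 1.59135251e-02, -3.42194152e+01, -2.75276488e+01,  4.90317272e-02,
        6.30047056e-02, -3.41360565e-04]), 'tool_pos': array([ 0.49259508, -0.21093408,  0.03860676]), 'ee_rot': array([3.13971438e+00, 1.16126179e-03, 1.66545600e+00]), 'wrist_force': array([ 0.06412316,  0.13507785, -1.16478721]), 'wrist_torque': array([-0.10323157,  0.03791542, -0.00861617]), 'width': 0.04687765098026627}
```

View pics/w6.png

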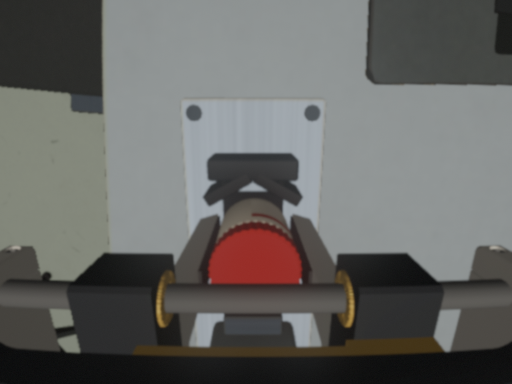

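View pics/s6.png

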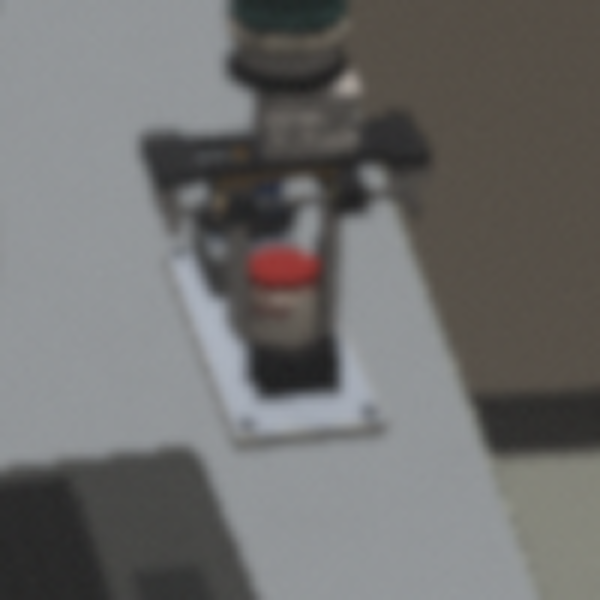

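The pot is centred between the V arms in the picture (tips at 205 and 301, lid at 207–302), so I'll lower it gently.

>>> arm_command(plan=[0.1, -0.1, 0.6, 0, 0, 0, 0.8, 0, 0, 0.4, 0, 0, 0, 0.8, 0, 0, 0, 0, 0, 0, 0.8, 0, 0, 0, 0, 0, 0, 0.8])

```text
time: 7.18
tool_pos: [0.4906, -0.2096, 0.0273]
ee_rot: [-3.141, -0.0, 1.665]
wrist_force: [0.5, 0.3, -0.4]
width: 0.0471
```

>>> arm_command(plan=[0, 0, 0.1, 0, 0, 0, 0.8, 0, 0, 0, 0, 0, 0, 0.8, 0, 0, 0, 0, 0, 0, 0.8])

```text
time: 7.55
tool_pos: [0.4908, -0.2097, 0.0267]
ee_rot: [3.141, 0.0, 1.665]
wrist_force: [-0.7, -0.1, 0.6]
width: 0.0472
```

>>> arm_command(plan=[0, 0, 0.05, 0, 0, 0, 0.8, 0, 0, 0, 0, 0, 0, 0.8, 0, 0, 0, 0, 0, 0, 0.8])

```text
time: 7.92
tool_pos: [0.4908, -0.2097, 0.0266]
ee_rot: [3.141, 0.0, 1.665]
wrist_force: [-2.2, 0.3, 5.1]
width: 0.0475
```

Contact: 5 N upwards at the expected height. I'll release.

>>> arm_command(plan=[0, 0, 0, 0, 0, 0, 0.2, 0, 0, 0, 0, 0, 0, 0.2, 0, 0, 0, 0, 0, 0, 0.2, 0, 0, 0, 0, 0, 0, 0.2, 0, 0, 0, 0, 0, 0, 0.2, 0, 0, 0, 0, 0, 0, 0.2])

```text
time: 8.68
tool_pos: [0.4908, -0.2096, 0.0259]
ee_rot: [3.142, -0.0, 1.665]
wrist_force: [0.6, 0.0, 1.1]
width: 0.0752
```

>>> arm_command(plan=[0, 0, -1, 0, 0, 0, 0.2, 0, 0, -3, 0, 0, 0, 0.2, 0, 0, -4, 0, 0, 0, 0.2, 0, 0, -4, 0, 0, 0, 0.2, 0, 0, -3, 0, 0, 0, 0.2, 0, 0, 0, 0, 0, 0, 0.2, 0, 0, 0, 0, 0, 0, 0.2])

```text
time: 9.55
tool_pos: [0.4902, -0.2093, 0.1749]
ee_rot: [-3.14, -0.001, 1.665]
wrist_force: [0.2, 0.5, -0.4]
width: 0.0751
```

```bash
python3 -c "
from h import *
o=robot.get_obs();print(o)
s,T=snap('wrist','w7')
"
```

```text
{'time': 9.55, 'joint_positions': array([-5.10049553e-01,  6.14223335e-02,  1.47459428e+00,  9.85312537e-05,
        1.60714855e+00, -6.04672960e-01]), 'qvel': array([-0.00016097,  0.01490959,  0.02475111,  0.0009008 ,  0.00125942,
       -0.00164138]), 'joint_torque': array([ 1.79091428e-02, -3.37749445e+01, -3.10275972e+01,  5.46182098e-02,
        3.81636363e-02,  5.49489196e-04]), 'tool_pos': array([ 0.49021059, -0.20934211,  0.17485901]), 'ee_rot': array([-3.14035495e+00, -9.74972512e-04,  1.66542263e+00]), 'wrist_force': array([ 0.22177599,  0.48065023, -0.44297106]), 'wrist_torque': array([-0.03364969,  0.08908748,  0.03802417]), 'width': 0.07512931925079541}
```

View pics/w7.png

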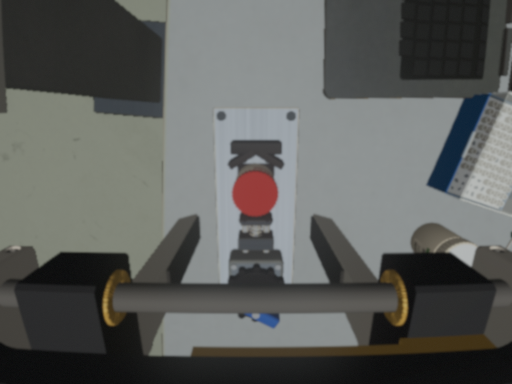

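The pot stands upright at (255,193), between the V (arms at 230–283) and the pad at (256,225). Now the wheel.

```bash
python3 -c "
from h import *
plan([.5023,-.335,.19],157.6,7,.2)
"
```

```text
[-1.81, 0.01, -0.23, -0.01, -0.03, -8.88, 0.2]
[-1.79, -0.27, -0.23, -0.01, -0.03, -8.88, 0.2]
[-1.72, -0.54, -0.23, -0.01, -0.03, -8.88, 0.2]
[-1.62, -0.8, -0.23, -0.01, -0.03, -8.88, 0.2]
[-1.47, -1.04, -0.23, -0.01, -0.03, -8.88, 0.2]
[-1.3, -1.26, -0.23, -0.01, -0.03, -8.88, 0.2]
[-1.09, -1.44, -0.23, -0.01, -0.03, -8.88, 0.2]
```

>>> arm_command(plan=[-1.8, 0, -0.2, 0, 0, -8.9, 0.2, -1.8, -0.25, -0.2, 0, 0, -8.9, 0.2, -1.7, -0.55, -0.2, 0, 0, -8.9, 0.2, -1.6, -0.8, -0.2, 0, 0, -8.9, 0.2, -1.45, -1.05, -0.2, 0, 0, -8.9, 0.2, -1.3, -1.25, -0.2, 0, 0, -8.9, 0.2, -1.1, -1.45, -0.2, 0, 0, -8.9, 0.2, 0, 0, 0, 0, 0, 0, 0.2])

```text
time: 10.6
tool_pos: [0.5024, -0.3354, 0.1875]
ee_rot: [3.14, -0.004, 2.749]
wrist_force: [-0.7, 0.5, -0.4]
width: 0.0753
```

>>> arm_command(plan=[0, 0, 0, 0, 0, 0, 0.2, 0, 0, 0, 0, 0, 0, 0.2])

```text
time: 10.85
tool_pos: [0.5031, -0.3342, 0.1895]
ee_rot: [3.141, -0.001, 2.752]
wrist_force: [0.2, 0.2, 0.2]
width: 0.0751
```

```bash
python3 -c "
from h import *
o=robot.get_obs();print(o)
s,T=snap('wrist','w8')
b,l=blobs(s,(105,150,60),(125,255,255));print(b)
j=max(b,key=lambda x:x[0][4] if 150<x[1][0]<360 and x[1][1]>100 else 0); i=[k for k in range(1,l.max()+1) if (l==k).sum()==j[0][4]][0]
m=(l==i).astype(np.uint8); c=cv2.findContours(m,0,2)[0][0]; r=cv2.minAreaRect(c); print(r,cv2.boxPoints(r))
P=onz(s,cv2.boxPoints(r),.098,T); print(P,P.mean(0))
for k in range(4): d=P[k]-P[k-1]; print(np.linalg.norm(d),np.degrees(np.arctan2(d[1],d[0])))
"
```

```text
{'time': 10.85, 'joint_positions': array([-6.80333309e-01,  2.13861171e-01,  1.27464889e+00,  3.18294400e-04,
        1.65418432e+00, -1.86184872e+00]), 'qvel': array([-0.00030884, -0.00428759, -0.00621721, -0.00017051,  0.00147107,
       -0.00787516]), 'joint_torque': array([-1.40342982e-01, -3.89713883e+01, -3.00193405e+01, -4.20074584e-02,
        6.78151776e-02,  1.16987742e-02]), 'tool_pos': array([ 0.50310241, -0.33416686,  0.18945744]), 'ee_rot': array([ 3.14097263e+00, -9.64360433e-04,  2.75233838e+00]), 'wrist_force': array([0.19894673, 0.19382821, 0.23592466]), 'wrist_torque': array([ 0.03567469, -0.05358927, -0.00202243]), 'width': 0.07506626198049758}
[([248, 167, 14, 25, 264], [254.6, 178.5]), ([247, 197, 13, 21, 204], [252.9, 207.6])]
((254.54615783691406, 179.1692352294922), (12.092464447021484, 24.35133934020996), 3.1798300743103027) [[247.83385 190.99077]
 [249.18462 166.67693]
 [261.25848 167.3477 ]
 [259.9077  191.66154]]
[[ 0.49970626 -0.33937365  0.098     ]
 [ 0.47825682 -0.32903943  0.098     ]
 [ 0.48317811 -0.3187326   0.098     ]
 [ 0.50474946 -0.32884445  0.098     ]] [ 0.49147266 -0.32899753  0.098     ]
0.011674667456249366 -115.59318050718332
0.02380912906098301 154.2755028449806
0.011421466478901883 64.47650368005625
0.023823785666383424 -25.115446568504773
```

View pics/w8.png

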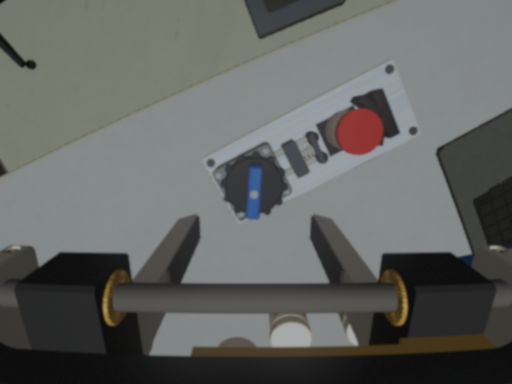

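```bash
python3 -c "
from h import *
T=pose();s=cams.snapshot('wrist')
P=onz(s,[(254.6,178.5),(252.9,207.6),(253.8,192.5),(255.2,167),(252.4,218)],.098,T);print(P)
for a,b in((0,1),(3,4)): d=P[a]-P[b];print(np.linalg.norm(d),np.degrees(np.arctan2(d[1],d[0]))%180)
W=np.linalg.inv(T);print('tool',P[2]@W[:3,:3].T+W[:3,3])
"
```

```text
[[ 0.49096144 -0.32885492  0.098     ]
 [ 0.51737605 -0.34149147  0.098     ]
 [ 0.50349608 -0.33483213  0.098     ]
 [ 0.48087745 -0.32410625  0.098     ]
 [ 0.52722249 -0.34608417  0.098     ]]
0.029281632398675383 154.43388825113595
0.05129222177106271 154.62857853510368
tool [-0.0005117  -0.00040805  0.09174637]
```

The wing runs from (255,167) to (252,218), about 51 mm long at its top height, at 154.5°. Its centre agrees with the clamp-derived axis to within 2 mm.

>>> arm_command(plan=[0, -0.1, 2.5, 0, 0, 2.7, 0.2, 0, 0, 3.5, 0, 0, 0, 0.2, 0, 0, 3, 0, 0, 0, 0.2, 0, 0, 1.6, 0, 0, 0, 0.2, 0, 0, 0.4, 0, 0, 0, 0.2, 0, 0, 0, 0, 0, 0, 0.2, 0, 0, 0, 0, 0, 0, 0.2])

```text
time: 11.82
tool_pos: [0.5036, -0.3366, 0.0816]
ee_rot: [-3.141, 0.003, 2.706]
wrist_force: [-0.1, -0.1, 0.5]
width: 0.0753
```

```bash
python3 -c "
from h import *
o=robot.get_obs();print(o)
s,T=snap('wrist','w9')
s,T=snap('side','s9',(225,100,325,200),6)
"
```

```text
{'time': 11.825, 'joint_positions': array([-6.82823911e-01,  2.67113807e-01,  1.42697591e+00,  9.93351820e-05,
        1.44458469e+00, -1.81760635e+00]), 'qvel': array([ 0.00073496, -0.00136701,  0.00324706, -0.00033895, -0.00207991,
       -0.00055255]), 'joint_torque': array([ 1.14186414e-02, -3.97524512e+01, -2.84990859e+01, -3.20831034e-02,
        6.78442419e-02,  5.95329584e-04]), 'tool_pos': array([ 0.50364336, -0.33663358,  0.08164183]), 'ee_rot': array([-3.14097528e+00,  2.85389867e-03,  2.70556729e+00]), 'wrist_force': array([-0.08774779, -0.07808992,  0.5339421 ]), 'wrist_torque': array([ 0.11197857, -0.04158589,  0.05022677]), 'width': 0.07525812291234388}
```

View pics/w9.png

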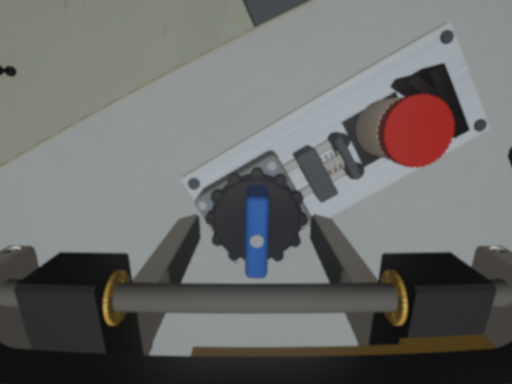

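View pics/s9.png

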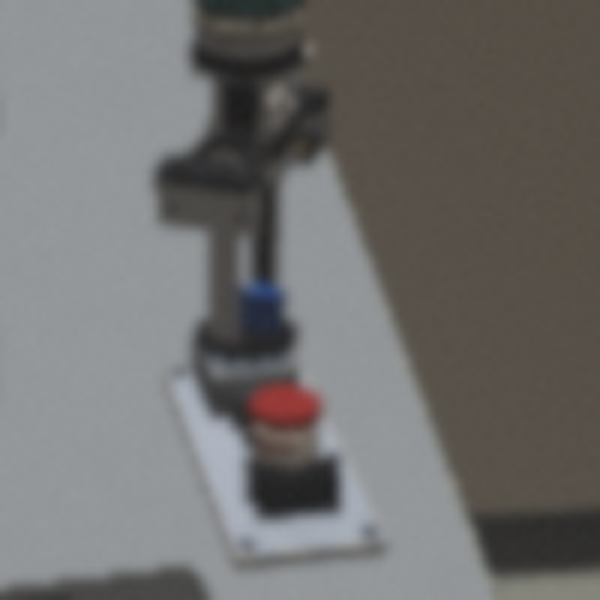

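```bash
python3 -c "
from h import *
T=pose();s=cams.snapshot('wrist')
W=np.linalg.inv(T)
for uv,z in(((256.5,241),.098),((257,218),.066),((254.7,241),.098)):
  P=onz(s,[uv],z,T)[0];print(P, W[:3,:3]@P+W[:3,3])
"
```

```text
[ 0.50482746 -0.33518983  0.098     ] [-0.00072684  0.0017307  -0.01668966]
[ 0.50270574 -0.33365654  0.066     ] [0.00191719 0.00223929 0.01530414]
[ 0.50437369 -0.33616507  0.098     ] [-0.0007274   0.00065506 -0.01668916]
```

>>> arm_command(plan=[0, 0, 0.3, 0, 0, 0, 0.2, 0, 0, 0, 0, 0, 0, 1, 0, 0, 0, 0, 0, 0, 1, 0, 0, 0, 0, 0, 0, 1, 0, 0, 0, 0, 0, 0, 1, 0, 0, 0, 0, 0, 0, 1, 0, 0, 0, 0, 0, 0, 1])

```text
time: 12.85
tool_pos: [0.5029, -0.336, 0.077]
ee_rot: [3.142, 0.0, 2.706]
wrist_force: [-0.7, 0.4, 0.1]
width: 0.0184
```

>>> arm_command(plan=[0, 0, 0, 0, 0, 0, 1, 0, 0, 0, 0, 0, 0, 1, 0, 0, 0, 0, 0, 0, 1, 0, 0, 0, 0, 0, 0, 1])

```text
time: 13.35
tool_pos: [0.5032, -0.3353, 0.077]
ee_rot: [3.14, 0.0, 2.706]
wrist_force: [3.1, 4.2, 0.4]
width: 0.0137
```

```bash
cat > q.py <<'E'
from h import *
o=robot.get_obs();F=o['wrist_force'];M=o['wrist_torque'];p=o['tool_pos']
print(o['time'],p.round(4),'yaw',np.degrees(o['ee_rot'][2]).round(2),'F',F.round(2),'M',M.round(3),'j6tau',o['joint_torque'][5].round(3),'w',o['width'].round(4),'qv6',o['qvel'][5].round(4))
E
python3 q.py
```

```text
Traceback (most recent call last):
  File "q.py", line 3, in <module>
    print(o['time'],p.round(4),'yaw',np.degrees(o['ee_rot'][2]).round(2),'F',F.round(2),'M',M.round(3),'j6tau',o['joint_torque'][5].round(3),'w',o['width'].round(4),'qv6',o['qvel'][5].round(4))
                                                                                                                                                 ^^^^^^^^^^^^^^^^
AttributeError: 'float' object has no attribute 'round'
```

```bash
sed -i "s/o\['width'\].round(4)/round(o['width'],4)/" q.py
cat >> q.py <<'E'
for nm,r in (("tcp",p),("axis-.",np.array([.5033,-.3355,.066]))):
    pass
print("Mz",M[2].round(4),"tau_axis if M at TCP",(M[2]+np.cross(p-np.array([.5032,-.3355,.066]),F)[2]).round(4))
E
python3 q.py
```

```text
13.35 [ 0.5032 -0.3353  0.077 ] yaw 155.03 F [3.15 4.24 0.44] M [ 0.693 -0.345 -0.263] j6tau -0.296 w 0.0137 qv6 0.0003
Mz -0.2632 tau_axis if M at TCP -0.2638
```

>>> arm_command(plan=[0, 0.05, 0, 0, 0, 1, 1, 0, 0, 0, 0, 0, 1, 1, 0, 0, 0, 0, 0, 1, 1, 0, 0, 0, 0, 0, 1, 1, 0, 0, 0, 0, 0, 1, 1, 0, 0, 0, 0, 0, 1, 1, 0, 0, 0, 0, 0, 1, 1, 0, 0, 0, 0, 0, 1, 1])

```text
time: 14.35
tool_pos: [0.5031, -0.3354, 0.0769]
ee_rot: [3.141, -0.0, 2.565]
wrist_force: [2.4, 4.3, 1.5]
width: 0.0135
```

```bash
python3 q.py
```

```text
14.35 [ 0.5031 -0.3354  0.0769] yaw 146.96 F [2.37 4.26 1.48] M [ 0.825 -0.384  0.421] j6tau 0.245 w 0.0135 qv6 0.1383
Mz 0.4214 tau_axis if M at TCP 0.4208
```

>>> arm_command(plan=[0, 0, 0, 0, 0, 1, 1, 0, 0, 0, 0, 0, 1, 1, 0, 0, 0, 0, 0, 1, 1, 0, 0, 0, 0, 0, 1, 1, 0, 0, 0, 0, 0, 1, 1, 0, 0, 0, 0, 0, 1, 1, 0, 0, 0, 0, 0, 1, 1, 0, 0, 0, 0, 0, 1, 1])

```text
time: 15.35
tool_pos: [0.5031, -0.3354, 0.0769]
ee_rot: [3.141, -0.0, 2.425]
wrist_force: [1.3, 4.6, 0.6]
width: 0.0137
```

```bash
python3 q.py
```

```text
15.35 [ 0.5031 -0.3354  0.0769] yaw 138.95 F [1.32 4.58 0.64] M [ 0.902 -0.4    0.384] j6tau 0.245 w 0.0137 qv6 0.1392
Mz 0.3835 tau_axis if M at TCP 0.3829
```

>>> arm_command(plan=[0, 0, 0, 0, 0, 4, 1, 0, 0, 0, 0, 0, 4, 1, 0, 0, 0, 0, 0, 4, 1, 0, 0, 0, 0, 0, 4, 1, 0, 0, 0, 0, 0, 4, 1, 0, 0, 0, 0, 0, 4, 1, 0, 0, 0, 0, 0, 4, 1])

```text
time: 16.23
tool_pos: [0.5029, -0.3356, 0.0769]
ee_rot: [-3.141, -0.0, 1.935]
wrist_force: [1.8, 3.5, 1.5]
width: 0.0139
```

>>> arm_command(plan=[0, 0, 0, 0, 0, 1, 1, 0, 0, 0, 0, 0, 1, 1, 0, 0, 0, 0, 0, 1, 1, 0, 0, 0, 0, 0, 1, 1, 0, 0, 0, 0, 0, 1, 1, 0, 0, 0, 0, 0, 1, 1, 0, 0, 0, 0, 0, 1, 1, 0, 0, 0, 0, 0, 1, 1])

```text
time: 17.23
tool_pos: [0.5029, -0.3356, 0.077]
ee_rot: [-3.141, -0.0, 1.797]
wrist_force: [0.2, 4.4, 1.6]
width: 0.0138
```

```bash
python3 q.py; python3 -c "
from h import *
s,T=snap('side','s10',(225,100,325,200),6)
s,T=snap('wrist','w10')"
```

```text
17.225 [ 0.5029 -0.3356  0.077 ] yaw 102.95 F [0.19 4.36 1.63] M [ 0.672 -0.018  0.372] j6tau 0.252 w 0.0138 qv6 0.1377
Mz 0.3723 tau_axis if M at TCP 0.3709
```

View pics/w10.png

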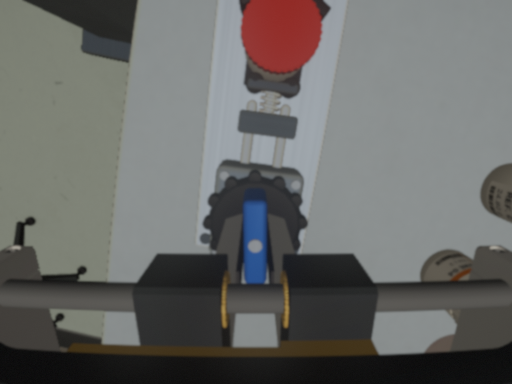

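The pad's front bar is now close to the pot (at about (272,85) in the picture). Free running reads about 0.38 N m and j6 0.245. I'll go on in equal 1° steps.

>>> arm_command(plan=[0, 0, 0, 0, 0, 1, 1, 0, 0, 0, 0, 0, 1, 1, 0, 0, 0, 0, 0, 1, 1, 0, 0, 0, 0, 0, 1, 1, 0, 0, 0, 0, 0, 1, 1, 0, 0, 0, 0, 0, 1, 1, 0, 0, 0, 0, 0, 1, 1, 0, 0, 0, 0, 0, 1, 1])

```text
time: 18.32
tool_pos: [0.5028, -0.3357, 0.0769]
ee_rot: [-3.141, -0.0, 1.657]
wrist_force: [-1.9, 3.1, 2.0]
width: 0.0137
```

```bash
python3 q.py
```

```text
18.325 [ 0.5028 -0.3357  0.0769] yaw 94.95 F [-1.86  3.07  1.97] M [0.508 0.438 0.326] j6tau 0.255 w 0.0137 qv6 0.1397
Mz 0.3263 tau_axis if M at TCP 0.3247
```

>>> arm_command(plan=[0, 0, 0, 0, 0, 1, 1, 0, 0, 0, 0, 0, 1, 1, 0, 0, 0, 0, 0, 1, 1, 0, 0, 0, 0, 0, 1, 1, 0, 0, 0, 0, 0, 1, 1, 0, 0, 0, 0, 0, 1, 1])

```text
time: 19.08
tool_pos: [0.5027, -0.3356, 0.0769]
ee_rot: [-3.141, -0.0, 1.552]
wrist_force: [-4.5, 2.5, 2.0]
width: 0.0138
```

```bash
python3 q.py
```

```text
19.075 [ 0.5027 -0.3356  0.0769] yaw 88.95 F [-4.46  2.46  2.04] M [0.486 0.703 0.444] j6tau 0.256 w 0.0138 qv6 0.1383
Mz 0.4436 tau_axis if M at TCP 0.442
```

>>> arm_command(plan=[0, 0, 0, 0, 0, 1, 1, 0, 0, 0, 0, 0, 1, 1, 0, 0, 0, 0, 0, 1, 1, 0, 0, 0, 0, 0, 1, 1, 0, 0, 0, 0, 0, 1, 1, 0, 0, 0, 0, 0, 1, 1])

```text
time: 19.82
tool_pos: [0.5027, -0.3356, 0.0769]
ee_rot: [-3.141, 0.0, 1.448]
wrist_force: [-4.7, 3.8, 2.8]
width: 0.0141
```

```bash
python3 q.py
```

```text
19.825 [ 0.5027 -0.3356  0.0769] yaw 82.95 F [-4.71  3.83  2.82] M [0.471 0.772 0.345] j6tau 0.257 w 0.0141 qv6 0.1354
Mz 0.3448 tau_axis if M at TCP 0.3423
```

>>> arm_command(plan=[0, 0, 0, 0, 0, 1, 1, 0, 0, 0, 0, 0, 1, 1, 0, 0, 0, 0, 0, 1, 1, 0, 0, 0, 0, 0, 1, 1, 0, 0, 0, 0, 0, 1, 1, 0, 0, 0, 0, 0, 1, 1])

```text
time: 20.58
tool_pos: [0.5027, -0.3356, 0.077]
ee_rot: [-3.141, 0.0, 1.343]
wrist_force: [-4.4, 2.6, 3.1]
width: 0.0136
```

```bash
python3 q.py;  python3 -c "
from h import *
s,T=snap('wrist','w11')"
```

```text
20.575 [ 0.5027 -0.3356  0.077 ] yaw 76.95 F [-4.38  2.6   3.15] M [0.49  0.736 0.326] j6tau 0.257 w 0.0136 qv6 0.1399
Mz 0.3263 tau_axis if M at TCP 0.3245
```

View pics/w11.png

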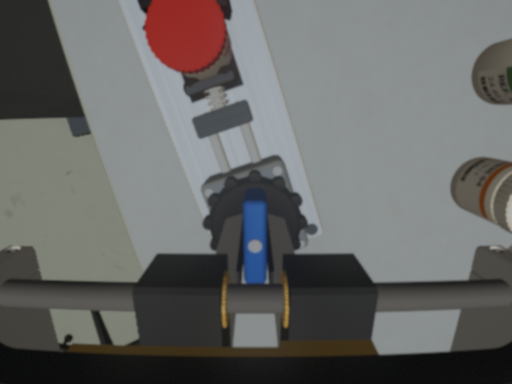

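The pad bar at (209,85) is about to touch the pot or already touching, and the torque still reads free.

>>> arm_command(plan=[0, 0, 0, 0, 0, 1, 1, 0, 0, 0, 0, 0, 1, 1, 0, 0, 0, 0, 0, 1, 1, 0, 0, 0, 0, 0, 1, 1, 0, 0, 0, 0, 0, 1, 1, 0, 0, 0, 0, 0, 1, 1])

```text
time: 21.38
tool_pos: [0.5026, -0.3356, 0.0769]
ee_rot: [-3.141, 0.0, 1.238]
wrist_force: [-5.1, 3.1, 3.7]
width: 0.0139
```

```bash
python3 q.py
```

```text
21.375 [ 0.5026 -0.3356  0.0769] yaw 70.95 F [-5.12  3.14  3.68] M [0.398 0.789 0.423] j6tau 0.283 w 0.0139 qv6 0.1373
Mz 0.4234 tau_axis if M at TCP 0.421
```

>>> arm_command(plan=[0, 0, 0, 0, 0, 1, 1, 0, 0, 0, 0, 0, 1, 1, 0, 0, 0, 0, 0, 1, 1, 0, 0, 0, 0, 0, 1, 1, 0, 0, 0, 0, 0, 1, 1, 0, 0, 0, 0, 0, 1, 1])

```text
time: 22.12
tool_pos: [0.5026, -0.3356, 0.0769]
ee_rot: [-3.141, 0.0, 1.134]
wrist_force: [-4.2, 3.4, 3.6]
width: 0.014
```

```bash
python3 q.py
```

```text
22.125 [ 0.5026 -0.3356  0.0769] yaw 64.96 F [-4.2   3.42  3.56] M [0.463 0.883 0.456] j6tau 0.353 w 0.014 qv6 0.1401
Mz 0.4556 tau_axis if M at TCP 0.4531
```

>>> arm_command(plan=[0, 0, 0, 0, 0, 1, 1, 0, 0, 0, 0, 0, 1, 1, 0, 0, 0, 0, 0, 1, 1, 0, 0, 0, 0, 0, 1, 1])

```text
time: 22.62
tool_pos: [0.5025, -0.3356, 0.0769]
ee_rot: [-3.141, 0.001, 1.064]
wrist_force: [-3.7, 3.0, 3.0]
width: 0.014
```

```bash
python3 q.py;  python3 -c "
from h import *
s,T=snap('wrist','w12')"; python3 q.py
```

```text
22.625 [ 0.5025 -0.3356  0.0769] yaw 60.97 F [-3.69  3.02  3.  ] M [0.486 0.839 0.481] j6tau 0.402 w 0.014 qv6 0.1373
Mz 0.4811 tau_axis if M at TCP 0.4788
22.675 [ 0.5025 -0.3356  0.0769] yaw 60.95 F [-4.72  3.95  2.66] M [0.488 0.852 0.525] j6tau 0.53 w 0.0137 qv6 -0.0217
Mz 0.5248 tau_axis if M at TCP 0.5218
```

View pics/w12.png

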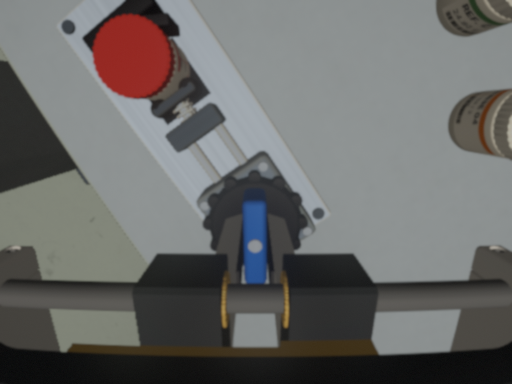

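>>> arm_command(plan=[0, 0, 0, 0, 0, 1, 1, 0, 0, 0, 0, 0, 1, 1, 0, 0, 0, 0, 0, 1, 1, 0, 0, 0, 0, 0, 1, 1, 0, 0, 0, 0, 0, 1, 1])

```text
time: 23.3
tool_pos: [0.5025, -0.3356, 0.077]
ee_rot: [-3.141, 0.001, 0.977]
wrist_force: [-5.3, 2.4, 3.4]
width: 0.0141
```

```bash
python3 q.py
```

```text
23.3 [ 0.5025 -0.3356  0.077 ] yaw 55.98 F [-5.33  2.39  3.35] M [0.451 0.862 0.574] j6tau 0.463 w 0.0141 qv6 0.1382
Mz 0.574 tau_axis if M at TCP 0.5718
```

The rise over free running is 0.20–0.22 N m on both readings, so I'll stop here and let go.

>>> arm_command(plan=[0, 0, 0, 0, 0, 0, 0.4, 0, 0, 0, 0, 0, 0, 0.4, 0, 0, 0, 0, 0, 0, 0.4, 0, 0, 0, 0, 0, 0, 0.4, 0, 0, 0, 0, 0, 0, 0.4])

```text
time: 23.92
tool_pos: [0.5032, -0.3356, 0.0769]
ee_rot: [3.141, -0.0, 0.978]
wrist_force: [0.1, 0.9, -0.2]
width: 0.0557
```

>>> arm_command(plan=[0, 0, -1, 0, 0, 0, 0.4, 0, 0, -3, 0, 0, 0, 0.4, 0, 0, -4, 0, 0, 0, 0.4, 0, 0, -4, 0, 0, 0, 0.4, 0, 0, -2, 0, 0, 0, 0.4, 0, 0, 0, 0, 0, 0, 0.4, 0, 0, 0, 0, 0, 0, 0.4])

```text
time: 24.8
tool_pos: [0.5027, -0.3353, 0.216]
ee_rot: [-3.14, -0.0, 0.978]
wrist_force: [-0.3, -0.3, -1.3]
width: 0.056
```

```bash
python3 q.py;  python3 -c "
from h import *
s,T=snap('wrist','w13')
P=onz(s,[(0,0)],.1,T)
b,l=blobs(s,(0,130,60),(8,255,255));print(b)
for x in b:
  print(onz(s,[x[1]],.072,T))
b,l=blobs(s,(105,150,60),(125,255,255));print(b)
s,T=snap('side','s13',(225,100,325,200),6)
s,T=snap('top','t13')
"
```

```text
24.8 [ 0.5027 -0.3353  0.216 ] yaw 56.02 F [-0.26 -0.34 -1.28] M [-0.012  0.123 -0.009] j6tau 0.001 w 0.056 qv6 0.0011
Mz -0.0089 tau_axis if M at TCP -0.0087
[([156, 66, 45, 46, 1554], [178.3, 88.5])]
[[ 0.49336431 -0.20505997  0.072     ]]
[([250, 164, 10, 20, 143], [253.7, 174.3]), ([250, 191, 11, 18, 162], [254.8, 199.8])]
```

View pics/w13.png

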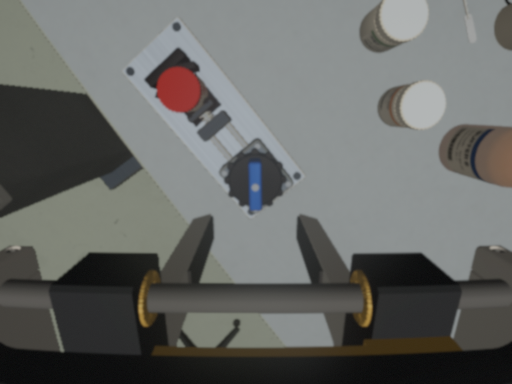

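View pics/s13.png

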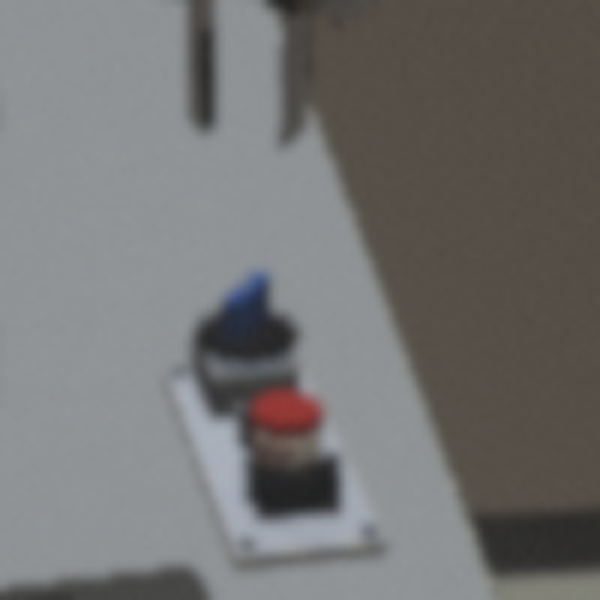

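The wrist view shows the lid at (178,88), which is seat ±2 mm, with the pad closed behind it. The wing is still lined up with the released tool at (254,187). The side view shows the pot upright. Handing in.

```bash
python3 -c "
from bench import close_job
print(close_job())"
```

```text
the job is handed in; nothing more can be done
None
```

The red-lidded pot stands upright in the shaker clamp, and I wound the tension wheel clockwise about 99° (1.73 rad) in a single grip. I let go of the wing, raised the arm clear and handed the job in at about 25 s.

**Tension:** at the end the wheel read 0.57 N m, against about 0.37 N m running free, so roughly 0.20 N m more. The last joint's torque gave 0.21 N m more. Both are within the 0.14 to 0.31 range you gave.

**Disagreement:** going by the angle turned since the resistance began to rise (about 17°) at 0.9 N m per rad, the tension would be nearer 0.27 N m. That is still in range and below over-tight. Single wrist torque readings scattered by up to about 0.07 N m.

**Position:** the last wrist picture puts the lid centre about 2 to 3 mm from the seat point, roughly the camera error. The pad is closed on the pot and the wing stayed where I left it. The pot is upright in the side view. I didn't approach or touch any of the other things on the bench, but I did not measure them again at the end.

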